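# Load the dry box and hold its purge lever open

### The arm

A 7-joint arm with a two-finger parallel gripper is mounted at the origin on the work surface. World frame = base frame: x ahead of the robot, y to its left, z up, the work surface at z = 0. Lengths are in m, angles in rad, forces in N, time in s.
With the tool pointing down it reaches from about 0.4 to 0.875 m from the base axis. Payload 6.5 kg.
Tool frame: the origin (TCP) lies at the very end of the fingers, on their centre line; the grasp point (between the pads) lies r.grip_point_offset behind it (r.grip_point_offset is the distance from the TCP to the grasp point, in m); z points along the fingers, y is the line along which they close (so a half turn about z gives the same grasp; the last joint's range is limited). The gripper opens to 88 mm and grips with 3 to 60 N. Pads are 18 mm wide; open, the fingers measure 123 mm over their backs; the gripper's body (75 mm by 187 mm) begins 45 mm behind the grasp point.
Start: joints at [-1.183, 0.536, -0.004, 1.538, 0.003, 1.067, -0.071], TCP at [0.285, 0.584, 0.239] pointing down, gripper open.
Joint ranges: [-2.7, 2.7], [-0.37, 2.16], [-1.27, 1.26], [0.24, 2.4], [-1.31, 4.45], [0.19, 1.91], [-2.76, 2.76]. Speed limits (rad/s): [2.39, 2.39, 3.14, 3.14, 3.14, 3.14, 3.14].

### API

Orientations are given as a unit quaternion [w, x, y, z].
In Python, from cell import r, snapshot, get_calibration, look_for, cut_out gives the robot as it stands.
- The arm moves only by the tool servo_tool, never from a script. Its arguments are lists of equal length, an entry for each row: "linear": the shift along the tool's x, y, z normalised to -1 to 1, where 1 is 150 mm, a list of three; "spin": the turn about the tool's z normalised to -1 to 1, where 1 is 180 degrees; "grip": the opening, from 0 (shut) to 1 (fully open). In form: {"linear": [[tx, ty, tz], ...], "spin": [spin, ...], "grip": [grip, ...]}. A call has 1 to 10 rows; each row shifts and turns the commanded pose from where the row before left it, along the tool's axes as they then stand; what a row does not reach is not made up. A row lasts 1/8 s, in which the tool goes at most 62.5 mm and 10.7 degrees, less where a joint would pass 70% of its speed; a pose out of reach is approached as far as the arm can. A call with a number of a shift or a turn outside -1 to 1 is refused whole. A call with a gripper value outside its range is refused whole. The fingers move at their own pace and stop on an object; "squeeze" is the grip in N (left out, the last holds). Time passes only in rows, so rows that do not move let the fingers close. It gives the time, the measured TCP pose, the force, the opening and the grip force at its end, in the units of the state.
- r.sense(): the state, without advancing time (a new reading comes with each control period).
- snapshot(name): name is "scene" or "top" or "wrist"; returns (picture, depth): 480x640x3 uint8, blue, green, red; 480x640 float32, m along the optical axis (not along the pixel's ray), 0 where there is no reading.
- get_calibration(name): a dict with "mtx" (3x3 intrinsics, pixels), "world_to_cam" (4x4, takes a point from world to camera coordinates); the wrist camera has in their place "T_tool_cam" (4x4, takes a point from camera to tool coordinates, whose origin is the TCP and whose axes are the flange's). Camera axes: x right, y down, z forward; pixel columns grow to the right and rows downward; lengths in m; the calibration is good to about 2 mm. A picture is of the moment at which its call begins: read the wrist's pose just before it. get_calibration takes no time and is no camera call.
- r.sign_off(): hands the job in; it is judged then, once.
Trained networks look in the newest picture that a camera, given by its name, has taken for a name from the list of things; names that differ only in an ending like _2 or _b are one class to them, and where a whole thing is asked for, a point or a joint stands for the part that bears it (a point fixed in the world has none). Each returns a list of dicts, best first, with "confidence" (0 to 1); they miss things now and then, are a little off and sometimes report something else, mostly with a low value. They report only what shows in the picture. A call takes as long as a camera call.
- look_for(query, camera): "point" ([column, row] in pixels, amid what is visible of it).
- cut_out(query, camera): "pixels" (480x640 bool, what is visible of it) and "point" ([column, row] in pixels, amid what is visible of it).
The state is a dict: "time_s": time; "joint_positions": joint angles; "joint_velocities": joint speeds; "effort": joint torques, N m; "eef_pos": TCP position; "tool_rot": TCP orientation; "wrist_force": force on the tool from outside, world axes, zero at the start; "moment": the same for the moment, N m; "opening": finger opening in m; "grasp_force": force on a finger pad.
Only numpy, scipy, OpenCV 4.12 (cv2) and the standard library are available. Lean on these libraries where they do the work, as an engineer would, in place of code of your own. Each camera call takes 0.05 s, during which the arm holds its last target. There are 200 camera calls.

### The job

Stand the squat lidded jar in the open drawer of the dry box, keeping it upright and setting it down rather than dropping it, then push the drawer fully shut. Only after that, swing the purge valve's spring-return lever clockwise (seen from above) all the way to its stop, and finish while still holding it there with the fingers: it springs back if let go. Leave the other things on the bench where they are.

Things in the scene. Friction and masses are not known exactly. Their poses are not given: they have to be found in the camera images.
- jar: the squat jar to load: white plastic, sizes in mm: straight-sided, 60 high, body 51 in diameter, screw lid 54 in diameter over the top 17; 0.08 to 0.17 kg; loose, standing on the bench in a row with the vial and the dish, in any order. Origin: centre of its underside, z up
- vial: bystander: slim white plastic vial, 34 mm in diameter, 74 high; loose. Origin: centre of its underside
- dish: bystander: low open white ceramic dish, 68 mm in diameter at the rim, 30 high; loose. Origin: centre of its underside
- spatula: bystander: spatula with a wooden handle, 200 mm long, lying on the bench to the right; loose
- box_edge (a point): middle of the top front edge of the fixed white dry box (a small cabinet; in mm: 240 deep with its drawer front, 230 wide, 110 high, one drawer); the point is 110 above the bench and does not move; x points into the box (square to its front), y to its left, z up. When shut, the drawer's front panel (15 thick) stands in front of this edge
- drawer (a joint): how far the drawer is pulled out, m: 0 is fully shut (front flush with the box), about 0.13 to 0.155 at the start; it slides level with about 1 N of friction and stays where it is left
- drawer_front (a point): middle of the top edge of the drawer front's outer face, 97.5 mm above the bench; moves with the drawer, axes as box_edge's. In these axes (mm) the drawer's inside runs from x = 21 to 216, y = -94 to 94, floor at z = -75.5, walls up to z = -9.5. The box's top covers it from x = joint value + 15 on: the opening from above is x = 21 to joint + 15. Inside, the jar has 18 headroom
- drawer_handle (a point): middle of the drawer's steel bar handle, a horizontal bar 115 mm long, about 10 thick, along y, its middle 35 in front of the drawer front, 72 above the bench; moves with the drawer; the drawer can be pushed by this bar or by the front panel
- valve_axis (a point): fixed: top centre of the purge valve's hub, on the lever's upright pivot axis, 72 mm above the bench. The valve is an aluminium bracket plate 130 x 90 screwed to the bench with a round steel valve body (48 in diameter) under the hub and an upright bracket 58 high behind it
- lever: the steel lever arm with its knob: in mm: flat bar 107 long, 18 wide, 8 thick, its top 58 above the bench. Origin on the pivot axis at height 42; its x axis points along the arm to the knob, z up. Held at rest by a torsion spring
- lever_knob (a point): centre of the top face of the upright black knob at the lever's end: a round peg (mm) 16 in diameter, 40 tall, top 98 above the bench, 95 from the pivot axis; moves with the lever. It may be pinched from above or pushed from the side
- purge (a joint): lever angle in rad: 0 at the spring's rest (start), growing clockwise seen from above, 1.22 at the stop (fully open). The spring pushes back with about 2 N at the knob at rest and about 8.5 N at the stop, and returns the lever to 0 if let go

How it is judged:
On the way, in this order (a step that is already met when the one before it is completed fails the run):
1. the jar stands upright and released on the floor of the open drawer (x of jar in the frame of drawer_front between 0.02 and 0.215 m and y of jar in the frame of drawer_front between -0.095 and 0.095 m and z of jar in the frame of drawer_front below -0.066 m and angle between jar's own z axis and vertical below 0.2 rad and contact force between the fingers and jar below 0.1 N and linear speed of jar below 0.03 m/s and value of joint drawer above 0.08 m), for 0.2 s.
2. the drawer is pushed fully shut with the jar standing in it (x of jar in the frame of drawer_front between 0.02 and 0.215 m and y of jar in the frame of drawer_front between -0.095 and 0.095 m and z of jar in the frame of drawer_front below -0.066 m and angle between jar's own z axis and vertical below 0.2 rad and contact force between the fingers and jar below 0.1 N and value of joint drawer below 0.008 m), for 0.2 s.
At the end, for the whole second after the job is handed in: The jar stands upright (within 0.2 rad) and untouched on the drawer's floor, the drawer is shut to within 10 mm, and the fingers hold the lever still, with more than 2 N, at 1.15 rad or more (the stop is at 1.22) (x of jar in the frame of drawer_front between 0.02 and 0.215 m and y of jar in the frame of drawer_front between -0.095 and 0.095 m and z of jar in the frame of drawer_front below -0.066 m and angle between jar's own z axis and vertical below 0.2 rad and contact force between the fingers and jar below 0.1 N and value of joint drawer below 0.01 m and value of joint purge above 1.15 rad and velocity of joint purge between -0.1 and 0.1 rad/s and contact force between the fingers and lever above 2 N); the arm keeps its last pose, push and grip.
It fails at once if the jar is tipped more than 0.5 rad (angle between jar's own z axis and vertical above 0.5 rad).
It fails at once if the jar is dropped (falls free faster than 0.7 m/s, about 25 mm) (contact force between the fingers and jar below 0.05 N and linear speed of jar above 0.7 m/s).
It fails at once if the purge lever is swung open (over 0.4 rad) while the drawer is still open (over 20 mm) (value of joint purge above 0.4 rad and value of joint drawer above 0.02 m).
It fails at once if the vial, dish or spatula is moved more than 30 mm, or the vial or dish is tipped over (distance of any of vial, dish, spatula from where it was at the start of the episode above 0.03 m or angle between any of vial, dish's own z axis and vertical above 0.6 rad).
It also fails if it takes over 72 s, if anything falls off the work surface, if the arm or the gripper's body presses on something with over 40 N, if the wrist force passes 120 N, or if a joint passes its speed limit or range.

## Working session

There is one attempt and no reset: what is moved stays moved. The work goes in short steps, Python scripts to look and compute and a tool call to move; the robot and the scene stay as the last step left them, time stands still between calls to the robot, and variables do not carry over. Pictures are saved under pics/ and viewed, at most 10 in all, crops included, and the job is handed in when it is done.

Besides the shell and the picture viewer there is one more tool, called in YAML: its name, and indented under it one key for each argument. servo_tool: Moves the arm, as the interface text tells. Scaled input: -1 to 1 covers 150 mm each way for a shift and 180 degrees each way for a turn. Its arguments: {"type":"object","properties":{"linear":{"type":"array","items":{"type":"array","items":{"type":"number","minimum":-1,"maximum":1}}},"spin":{"type":"array","items":{"type":"number","minimum":-1,"maximum":1}},"grip":{"type":"array","items":{"type":"number"}},"squeeze":{"type":"number"}},"required":["linear","spin","grip"]}

```bash
mkdir -p pics; cat > h.py <<'E'
import numpy as np, cv2
from cell import r, snapshot, get_calibration, look_for, cut_out
def cloud(name, d):
    c=get_calibration(name); K=c["mtx"]; K=np.array(K)
    v,u=np.mgrid[0:480,0:640]
    P=np.stack([(u-K[0,2])/K[0,0]*d,(v-K[1,2])/K[1,1]*d,d],-1)
    T=np.linalg.inv(np.array(c["world_to_cam"]))
    return P@T[:3,:3].T+T[:3,3]
E
python3 - <<'E'
from h import *
s=r.sense(); print(s["eef_pos"],s["tool_rot"],r.grip_point_offset)
for n in ("scene","top"):
    p,d=snapshot(n); cv2.imwrite(f"pics/{n}0.png",p); W=cloud(n,d); np.save(f"{n}W.npy",W)
    for q in ("jar","vial","dish","spatula","drawer_front","drawer_handle","valve_axis","lever","lever_knob","box_edge"):
        try:
            for o in cut_out(q,n)[:2]:
                m=o["pixels"]&(d>0); X=W[m]
                print(n,q,round(o["confidence"],2),np.round(o["point"]),m.sum(),np.round(np.median(X,0),3),np.round(np.percentile(X,2,0),3),np.round(np.percentile(X,98,0),3))
        except Exception as e: print(n,q,e)
E
```

```text
[0.28472025 0.58365359 0.23784928] [-1.15516807e-04  2.24935545e-01  9.74373268e-01 -8.50084012e-04] 0.0187
scene jar 0.67 [255. 252.] 764 [ 0.481 -0.2    0.056] [ 0.446 -0.22   0.003] [ 0.495 -0.173  0.063]
scene vial 0.72 [292. 221.] 393 [ 0.449 -0.092  0.049] [ 0.43  -0.103  0.006] [ 0.456 -0.074  0.077]
scene dish 0.67 [203. 267.] 671 [ 0.427 -0.311  0.018] [ 0.405 -0.343  0.   ] [ 0.468 -0.284  0.032]
scene spatula 0.84 [166. 371.] 1948 [ 0.609 -0.462  0.003] [ 0.485 -0.506 -0.001] [ 0.665 -0.429  0.02 ]
scene spatula 0.38 [203. 264.] 654 [ 0.426 -0.311  0.019] [ 0.405 -0.343  0.003] [ 0.468 -0.283  0.032]
scene drawer_front 0.93 [420. 194.] 5863 [0.537 0.204 0.051] [0.462 0.089 0.017] [0.636 0.293 0.099]
scene drawer_handle 0.81 [417. 195.] 5765 [0.539 0.201 0.052] [0.468 0.089 0.019] [0.636 0.293 0.099]
scene valve_axis 0.36 [202. 267.] 658 [ 0.427 -0.311  0.018] [ 0.406 -0.343  0.002] [ 0.468 -0.284  0.032]
scene lever 0.96 [318. 303.] 810 [ 0.671 -0.178  0.06 ] [ 0.638 -0.236  0.049] [ 0.706 -0.134  0.098]
scene lever_knob 0.87 [318. 304.] 786 [ 0.673 -0.177  0.061] [ 0.637 
[... 440 characters left out ...]
la 0.78 [490. 227.] 1912 [ 0.605 -0.46   0.003] [ 0.48  -0.507 -0.001] [ 0.663 -0.425  0.02 ]
top drawer_front 0.9 [163. 238.] 10670 [0.584 0.205 0.023] [0.466 0.091 0.018] [0.679 0.292 0.098]
top drawer_handle 0.85 [161. 239.] 10980 [0.584 0.205 0.023] [0.466 0.09  0.018] [0.679 0.293 0.098]
top valve_axis 0.63 [337. 178.] 3088 [ 0.703 -0.142  0.016] [ 0.638 -0.227  0.   ] [ 0.784 -0.089  0.083]
top lever 0.74 [353. 194.] 805 [ 0.671 -0.177  0.059] [ 0.634 -0.235 -0.001] [ 0.705 -0.13   0.097]
top lever_knob 0.87 [353. 192.] 698 [ 0.672 -0.172  0.061] [ 0.634 -0.232  0.054] [ 0.703 -0.13   0.097]
top box_edge 0.61 [168. 175.] 25782 [0.697 0.184 0.107] [0.496 0.064 0.019] [0.883 0.291 0.114]
```

```bash
python3 - <<'E'
from h import *
W=np.load("topW.npy")
def sel(lo,hi): 
    m=np.all((W>lo)&(W<hi),-1); return W[m]
def circ(X): 
    (c,rad)=cv2.minEnclosingCircle(X[:,:2].astype(np.float32)); return np.round(c,4),round(rad,4),len(X),X[:,2].max().round(3)
print("jar",circ(sel((.42,-.24,.055),(.52,-.15,.068))))
print("vial",circ(sel((.40,-.12,.068),(.48,-.06,.08))))
print("dish",circ(sel((.38,-.36,.024),(.49,-.27,.036))))
print("knob",circ(sel((.6,-.27,.09),(.66,-.2,.105))))
print("hub",circ(sel((.66,-.18,.066),(.75,-.09,.076))))
b=sel((.4,0,.104),(1,.4,.118)); print("boxtop",cv2.minAreaRect(b[:,:2].astype(np.float32)),b.shape, cv2.boxPoints(cv2.minAreaRect(b[:,:2].astype(np.float32))))
f=sel((.4,0,.09),(.68,.4,.1035)); 
print("front",cv2.boxPoints(cv2.minAreaRect(f[:,:2].astype(np.float32))),f.shape)
h=sel((.4,0,.066),(.56,.4,.08));print("handle",cv2.boxPoints(cv2.minAreaRect(h[:,:2].astype(np.float32))),h.shape)
a=sel((.6,-.25,.052),(.72,-.1,.064));print("arm",cv2.boxPoints(cv2.minAreaRect(a[:,:2].astype(np.float32))))
E
```

```text
jar (array([ 0.468 , -0.1944]), 0.0267, 618, np.float64(0.066))
vial (array([ 0.4383, -0.0862]), 0.0152, 209, np.float64(0.077))
dish (array([ 0.4367, -0.3135]), 0.0336, 285, np.float64(0.035))
knob (array([ 0.6401, -0.2274]), 0.0075, 60, np.float64(0.1))
hub (array([ 0.6887, -0.1453]), 0.0181, 211, np.float64(0.075))
boxtop ((0.7801534533500671, 0.1801956444978714), (0.23127387464046478, 0.2264663130044937), 85.94303894042969) (13814, 3) [[0.6590229  0.07285951]
 [0.8849218  0.05683742]
 [0.901284   0.2875318 ]
 [0.6753851  0.30355388]]
front [[0.4920225  0.08238945]
 [0.67981315 0.07199205]
 [0.6924404  0.30005673]
 [0.50464976 0.31045413]] (1115, 3)
handle [[0.45614076 0.0870253 ]
 [0.5585717  0.08640994]
 [0.5598129  0.29300845]
 [0.45738196 0.2936238 ]] (632, 3)
arm [[ 0.62759876 -0.23613924]
 [ 0.6809437  -0.25036475]
 [ 0.71251595 -0.13197064]
 [ 0.659171   -0.11774513]]
```

View pics/top0.png

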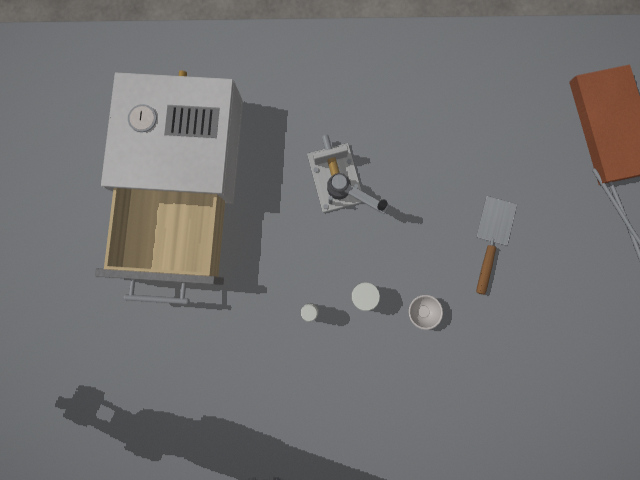

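View pics/scene0.png

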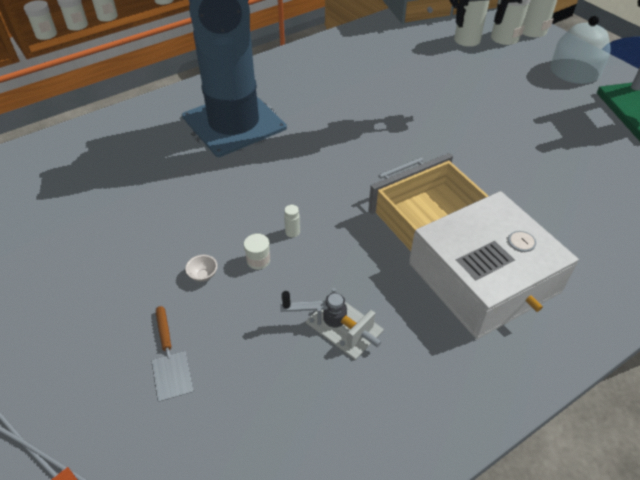

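servo_tool:
  linear:
    - [0, 0, 0]
    - [0, 0, 0]
    - [0, 0, 0]
    - [-0.15, -0.3, 0]
    - [-0.2, -0.3, 0]
    - [-0.2, -0.3, 0]
    - [-0.2, -0.3, 0]
    - [-0.2, -0.3, 0]
    - [-0.2, -0.3, 0]
    - [-0.1, -0.3, 0]
  spin: [-0.041, -0.041, -0.042, 0, 0, 0, 0, 0, 0, 0]
  grip: [0.85, 0.85, 0.85, 0.85, 0.85, 0.85, 0.85, 0.85, 0.85, 0.85]
  squeeze: 20

```text
time_s: 2.35
eef_pos: [0.4533, 0.2558, 0.239]
tool_rot: [0.001, 0.033, 0.999, 0.0]
wrist_force: [0.9, -0.0, 0.0]
opening: 0.075
grasp_force: 0.0
```

servo_tool:
  linear:
    - [-0.1, -0.3, 0]
    - [-0.1, -0.3, 0]
    - [-0.1, -0.3, 0]
    - [0, -0.3, 0]
    - [0, -0.3, 0.1]
    - [0, -0.3, 0.1]
    - [0, -0.3, 0.1]
    - [0, -0.3, 0.1]
    - [0, -0.3, 0.1]
    - [0, -0.297, 0.1]
  spin: [0, 0, 0, 0, 0, 0, 0, 0, 0, 0]
  grip: [0.85, 0.85, 0.85, 0.85, 0.85, 0.85, 0.85, 0.85, 0.85, 0.85]

```text
time_s: 3.6
eef_pos: [0.468, -0.1951, 0.1485]
tool_rot: [0.0, 0.032, 0.999, -0.0]
wrist_force: [0.7, 0.4, -0.1]
opening: 0.0748
grasp_force: 0.0
```

```bash
cat >> h.py <<'E'
from scipy.spatial.transform import Rotation as R
def to(t):
    s=r.sense(); q=np.array(s["tool_rot"]); Rm=R.from_quat(q[[1,2,3,0]]).as_matrix()
    print("tcp",np.round(s["eef_pos"],4),"yhead",np.degrees(np.arctan2(Rm[1,1],Rm[0,1])).round(2),"open",s["opening"],"F",np.round(s["wrist_force"],1),"t",s["time_s"])
    for x in np.atleast_2d(t): print(x,"->",np.round(Rm.T@(x-np.array(s["eef_pos"]))/0.15,3))
E
python3 - <<'E'
from h import *
to([[.468,-.1945,.1],[.468,-.1945,.034]]); print(r.sense()["joint_positions"])
E
```

```text
tcp [ 0.468  -0.1951  0.1485] yhead 86.34 open 0.07475834064218026 F [ 0.7  0.4 -0.1] t 3.6
[ 0.468  -0.1945  0.1   ] -> [0.001 0.004 0.323]
[ 0.468  -0.1945  0.034 ] -> [0.001 0.004 0.763]
[ 0.15834372  0.42606912  0.18379079  1.9963142  -0.11391115  0.727955
  1.91801669]
```

servo_tool:
  linear:
    - [0, 0, 0.2]
    - [0, 0, 0.2]
    - [0, 0, 0.15]
    - [0, 0, 0.1]
    - [0, 0, 0.08]
    - [0, 0, 0.03]
    - [0, 0, 0]
    - [0, 0, 0]
    - [0, 0, 0]
    - [0, 0, 0]
  spin: [0, 0, 0, 0, 0, 0, 0, 0, 0, 0]
  grip: [0.85, 0.85, 0.85, 0.85, 0.85, 0.85, 0.85, 0.5, 0.4, 0.4]
  squeeze: 20

```text
time_s: 4.85
eef_pos: [0.4682, -0.1939, 0.0351]
tool_rot: [0.0, 0.032, 0.999, -0.0]
wrist_force: [-0.6, -0.6, 3.3]
opening: 0.0535
grasp_force: 20.0
```

servo_tool:
  linear:
    - [0, 0, 0]
    - [0, 0, 0]
    - [0, 0, -0.05]
    - [0, 0, -0.1]
    - [0, 0, -0.15]
    - [0, 0, -0.2]
    - [0, 0, -0.2]
    - [0, 0, -0.2]
    - [0, 0, 0]
  spin: [0, 0, 0, 0, 0, 0, 0, 0, 0]
  grip: [0.4, 0.4, 0.4, 0.4, 0.4, 0.4, 0.4, 0.4, 0.4]

```text
time_s: 5.98
eef_pos: [0.4693, -0.1942, 0.1723]
tool_rot: [0.002, 0.032, 0.999, -0.001]
wrist_force: [0.4, 0.4, -0.9]
opening: 0.0533
grasp_force: 20.0
```

```bash
python3 - <<'E'
from h import *
to([[.583,.19,.17]])
p,d=snapshot("scene"); cv2.imwrite("pics/s1.png",cv2.resize(p[150:350,150:450],None,fx=2,fy=2))
p,d=snapshot("top"); W=cloud("top",d)
for q in ("vial","dish"):
    o=cut_out(q,"top")[0]; print(q,o["confidence"],np.median(W[o["pixels"]&(d>0)],0))
E
```

```text
tcp [ 0.4693 -0.1942  0.1723] yhead 86.32 open 0.053324302105849555 F [ 0.4  0.4 -0.9] t 5.975
[0.583 0.19  0.17 ] -> [-0.592  2.605  0.016]
vial 0.51 [ 0.438837   -0.08219363  0.07328406]
dish 0.74 [0.58371441 0.20527261 0.02322815]
```

View pics/s1.png

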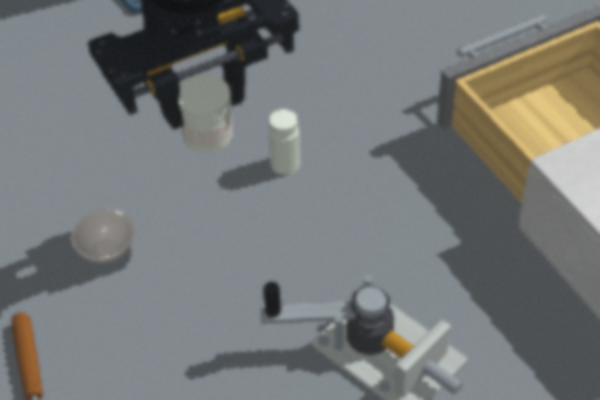

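servo_tool:
  linear:
    - [-0.03, 0.1, 0]
    - [-0.06, 0.2, 0]
    - [-0.08, 0.3, 0]
    - [-0.08, 0.35, 0]
    - [-0.08, 0.35, 0]
    - [-0.08, 0.35, 0]
    - [-0.07, 0.35, 0]
    - [-0.06, 0.3, 0]
    - [-0.03, 0.2, 0]
    - [-0.022, 0.105, 0]
  spin: [0, 0, 0, 0, 0, 0, 0, 0, 0, 0]
  grip: [0.4, 0.4, 0.4, 0.4, 0.4, 0.4, 0.4, 0.4, 0.4, 0.4]

```text
time_s: 7.42
eef_pos: [0.5807, 0.1937, 0.1688]
tool_rot: [-0.001, 0.03, 1.0, 0.0]
wrist_force: [-0.8, -0.7, -1.7]
opening: 0.0532
grasp_force: 20.0
```

servo_tool:
  linear:
    - [0, 0, 0.1]
    - [0, 0, 0.15]
    - [0, 0, 0.15]
    - [0, 0, 0.1]
    - [0, 0, 0.08]
    - [0, 0, 0]
  spin: [0, 0, 0, 0, 0, 0]
  grip: [0.4, 0.4, 0.4, 0.4, 0.4, 0.4]

```text
time_s: 8.18
eef_pos: [0.581, 0.1899, 0.0818]
tool_rot: [-0.001, 0.032, 0.999, -0.0]
wrist_force: [-0.4, 0.5, -2.0]
opening: 0.0532
grasp_force: 20.0
```

```bash
python3 - <<'E'
from h import *
to([[.583,.19,.057]])
p,d=snapshot("scene"); cv2.imwrite("pics/s2.png",cv2.resize(p[100:300,320:620],None,fx=2,fy=2))
E
```

```text
tcp [0.581  0.1899 0.0818] yhead 86.3 open 0.05319924147257098 F [-0.4  0.5 -2. ] t 8.175
[0.583 0.19  0.057] -> [-0.013  0.002  0.166]
```

View pics/s2.png

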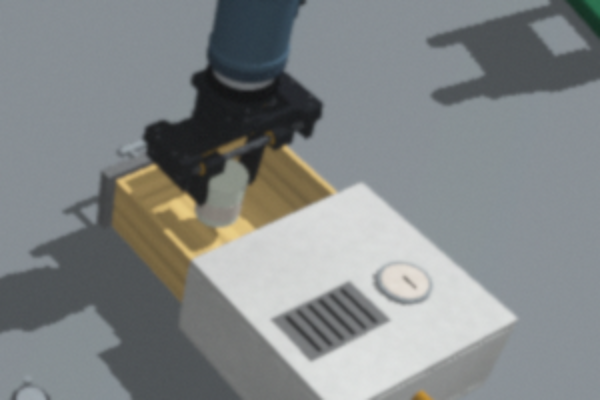

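Jar is upright over the drawer interior (crop ~222,195), clear of the box. Lower in small steps to contact.

servo_tool:
  linear:
    - [0, 0, 0.05]
    - [0, 0, 0.05]
    - [0, 0, 0.03]
    - [0, 0, 0.02]
    - [0, 0, 0.012]
    - [0, 0, 0]
  spin: [0, 0, 0, 0, 0, 0]
  grip: [0.4, 0.4, 0.4, 0.4, 0.4, 0.4]

```text
time_s: 8.98
eef_pos: [0.5816, 0.1906, 0.0584]
tool_rot: [0.0, 0.032, 0.999, -0.0]
wrist_force: [-0.2, 0.1, -1.9]
opening: 0.0534
grasp_force: 20.0
```

servo_tool:
  linear:
    - [0, 0, 0.008]
    - [0, 0, 0.007]
    - [0, 0, 0]
  spin: [0, 0, 0]
  grip: [0.4, 0.4, 0.4]

```text
time_s: 9.35
eef_pos: [0.5826, 0.1906, 0.0572]
tool_rot: [0.001, 0.032, 0.999, 0.0]
wrist_force: [-0.3, -0.4, 5.1]
opening: 0.0534
grasp_force: 20.0
```

servo_tool:
  linear:
    - [0, 0, 0]
    - [0, 0, 0]
    - [0, 0, 0]
    - [0, 0, -0.05]
    - [0, 0, -0.15]
    - [0, 0, -0.2]
    - [0, 0, -0.2]
    - [0, 0, -0.15]
    - [0, 0, 0]
  spin: [0, 0, 0, 0, 0, 0, 0, 0, 0]
  grip: [0.75, 0.85, 0.85, 0.85, 0.85, 0.85, 0.85, 0.85, 0.85]

```text
time_s: 10.48
eef_pos: [0.5829, 0.191, 0.1707]
tool_rot: [0.002, 0.032, 0.999, 0.001]
wrist_force: [0.8, 0.2, -0.3]
opening: 0.0752
grasp_force: 0.0
```

servo_tool:
  linear:
    - [0.15, 0, 0]
    - [0.2, 0, 0]
    - [0.25, 0, 0]
    - [0.25, 0, 0]
    - [0.2, 0, 0]
    - [0.06, 0, 0]
    - [0, 0, 0]
  spin: [0, 0, 0, 0, 0, 0, 0]
  grip: [0, 0, 0, 0, 0, 0, 0]

```text
time_s: 11.35
eef_pos: [0.4157, 0.2012, 0.1685]
tool_rot: [0.0, 0.032, 0.999, -0.0]
wrist_force: [0.1, -0.8, 0.7]
opening: 0.0071
grasp_force: 0.0
```

```bash
python3 - <<'E'
from h import *
p,d=snapshot("top"); cv2.imwrite("pics/t3.png",cv2.resize(p[150:350,50:250],None,fx=3,fy=3)); W=cloud("top",d)
def sel(lo,hi):
    m=np.all((W>lo)&(W<hi),-1); return W[m]
j=sel((.53,.12,.078),(.63,.26,.086)); print("jar",j.mean(0),len(j),cv2.minEnclosingCircle(j[:,:2].astype(np.float32)))
h=sel((.42,.1,.064),(.48,.3,.08)); print("handle",len(h),h.min(0),h.max(0),np.median(h,0))
to([.426,.2,.058])
E
```

```text
jar [0.58213738 0.19025917 0.08189697] 613 ((0.5823349952697754, 0.19077663123607635), 0.027423426508903503)
handle 421 [0.4565185  0.13885085 0.06967552] [0.47957361 0.26292855 0.07982556] [0.46625481 0.19934318 0.07582314]
tcp [0.4164 0.2012 0.1686] yhead 86.31 open 0.0029997967201559794 F [-0.2  0.5  1. ] t 11.4
[0.426 0.2   0.058] -> [-0.064 -0.004  0.737]
```

View pics/t3.png

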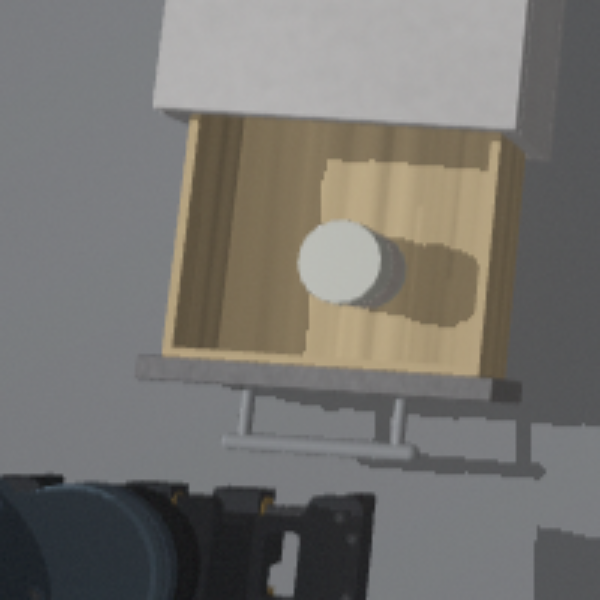

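servo_tool:
  linear:
    - [0, 0, 0.15]
    - [0, 0, 0.2]
    - [0, 0, 0.2]
    - [0, 0, 0.15]
    - [0, 0, 0.04]
    - [0, 0, 0]
    - [-0.06, 0, 0]
    - [-0.06, 0, 0]
    - [-0.06, 0, 0]
  spin: [0, 0, 0, 0, 0, 0, 0, 0, 0]
  grip: [0, 0, 0, 0, 0, 0, 0, 0, 0]

```text
time_s: 12.52
eef_pos: [0.4437, 0.1996, 0.0582]
tool_rot: [0.001, 0.032, 0.999, 0.0]
wrist_force: [-0.1, -0.6, 0.0]
opening: 0.0004
grasp_force: 0.0
```

servo_tool:
  linear:
    - [-0.06, 0, 0]
    - [-0.07, 0, 0]
    - [-0.08, 0, 0]
    - [-0.09, 0, 0]
    - [-0.09, 0, 0]
    - [-0.09, 0, 0]
    - [-0.09, 0, 0]
    - [-0.09, 0, 0]
    - [-0.09, 0, 0]
    - [-0.08, 0, 0]
  spin: [0, 0, 0, 0, 0, 0, 0, 0, 0, 0]
  grip: [0, 0, 0, 0, 0, 0, 0, 0, 0, 0]

```text
time_s: 13.78
eef_pos: [0.5675, 0.1914, 0.0576]
tool_rot: [0.0, 0.032, 0.999, -0.0]
wrist_force: [-1.5, -1.0, 0.5]
opening: 0.0006
grasp_force: 0.7
```

servo_tool:
  linear:
    - [-0.06, 0, 0]
    - [-0.06, 0, 0]
    - [-0.05, 0, 0]
    - [-0.04, 0, 0]
    - [-0.03, 0, 0]
    - [0, 0, 0]
  spin: [0, 0, 0, 0, 0, 0]
  grip: [0, 0, 0, 0, 0, 0]

```text
time_s: 14.52
eef_pos: [0.603, 0.1895, 0.0578]
tool_rot: [0.0, 0.032, 0.999, 0.0]
wrist_force: [1.1, 0.3, 0.3]
opening: 0.0005
grasp_force: 0.0
```

servo_tool:
  linear:
    - [-0.03, 0, 0]
    - [-0.03, 0, 0]
    - [0, 0, 0]
    - [0, 0, 0]
  spin: [0, 0, 0, 0]
  grip: [0, 0, 0, 0]

```text
time_s: 15.02
eef_pos: [0.6035, 0.1896, 0.057]
tool_rot: [-0.008, 0.031, 0.999, -0.001]
wrist_force: [-22.8, -0.6, 18.3]
opening: 0.0007
grasp_force: 11.7
```

```bash
python3 - <<'E'
from h import *
to([[.608,.189,.058]])
p,d=snapshot("scene"); cv2.imwrite("pics/s4.png",cv2.resize(p[100:300,320:620],None,fx=2,fy=2))
E
```

```text
tcp [0.6035 0.1896 0.057 ] yhead 86.43 open 0.0006704974183313222 F [-22.8  -0.6  18.3] t 15.025
[0.608 0.189 0.058] -> [-0.03  -0.002 -0.007]
```

View pics/s4.png

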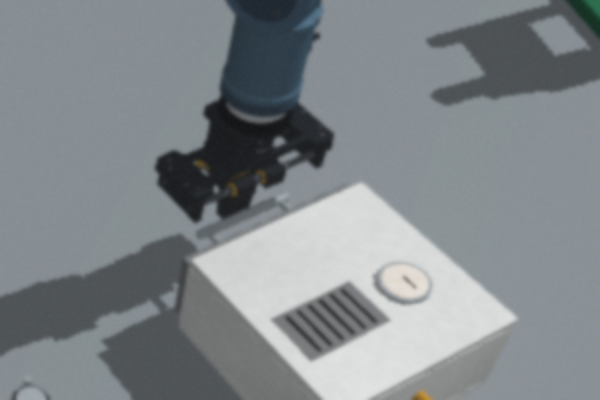

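servo_tool:
  linear:
    - [0.1, 0, 0]
    - [0.15, 0, 0]
    - [0.1, 0, 0]
    - [0, 0, -0.15]
    - [0, 0, -0.25]
    - [0, 0, -0.25]
    - [0, 0, -0.15]
    - [0, -0.2, 0]
    - [0, -0.3, 0]
    - [0, -0.3, 0]
  spin: [0, 0, 0, 0, 0, 0, 0, 0, 0, 0]
  grip: [0, 0, 0, 0, 0, 0, 0, 0, 0, 0.45]

```text
time_s: 16.32
eef_pos: [0.5518, 0.0714, 0.1782]
tool_rot: [0.001, 0.032, 1.0, 0.0]
wrist_force: [0.6, -0.3, 0.7]
opening: 0.0084
grasp_force: 0.0
```

servo_tool:
  linear:
    - [0, -0.35, 0]
    - [0, -0.35, 0]
    - [0, -0.35, 0]
    - [0, -0.3, 0]
    - [0, -0.2, 0]
    - [0, 0, 0]
  spin: [0, 0, 0, 0, 0, 0]
  grip: [0.45, 0.45, 0.45, 0.45, 0.45, 0.45]

```text
time_s: 17.08
eef_pos: [0.5364, -0.1626, 0.1781]
tool_rot: [0.001, 0.034, 0.999, -0.001]
wrist_force: [0.5, 1.1, -0.4]
opening: 0.0395
grasp_force: 0.0
```

```bash
python3 - <<'E'
from h import *
p,d=snapshot("top"); cv2.imwrite("pics/t5.png",cv2.resize(p[60:330,60:460],None,fx=2,fy=2)); W=cloud("top",d)
m=np.all((W>(.55,.0,.085))&(W<(.665,.4,.1035)),-1); print("panel",m.sum(),W[m].min(0),np.median(W[m],0)) 
m=np.all((W>(.5,.05,.066))&(W<(.64,.35,.08)),-1); print("handle",m.sum(),np.median(W[m],0))
to([[.640,-.2275,.17],[.640,-.2275,.066]])
E
```

```text
panel 834 [0.64510529 0.07268195 0.0850535 ] [0.65785754 0.16084459 0.09677844]
handle 430 [0.61868967 0.18836627 0.07592708]
tcp [ 0.5367 -0.1602  0.1779] yhead 86.22 open 0.039246737501627355 F [ 0.6  0.6 -0.5] t 17.125
[ 0.64   -0.2275  0.17  ] -> [-0.716 -0.402  0.053]
[ 0.64   -0.2275  0.066 ] -> [-0.716 -0.402  0.747]
```

View pics/t5.png

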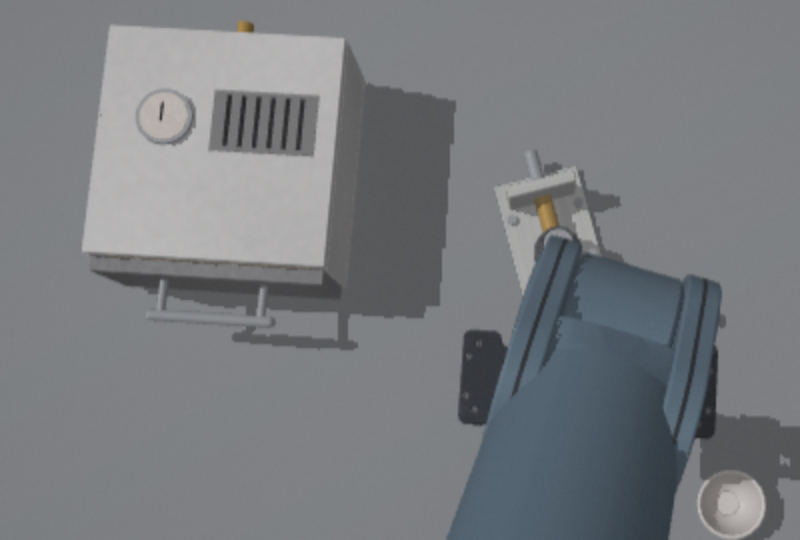

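servo_tool:
  linear:
    - [-0.2, -0.1, 0]
    - [-0.25, -0.15, 0]
    - [-0.2, -0.1, 0.05]
    - [-0.066, -0.052, 0.1]
    - [0, 0, 0.2]
    - [0, 0, 0.2]
    - [0, 0, 0.15]
    - [0, 0, 0.05]
    - [0, 0, 0]
  spin: [0, 0, 0, 0, 0, 0, 0, 0, 0]
  grip: [0.45, 0.45, 0.45, 0.45, 0.45, 0.45, 0.45, 0.45, 0.45]

```text
time_s: 18.25
eef_pos: [0.6398, -0.2265, 0.0652]
tool_rot: [-0.0, 0.032, 0.999, 0.0]
wrist_force: [-0.2, 0.1, 0.0]
opening: 0.0392
grasp_force: 0.0
```

servo_tool:
  linear:
    - [0, 0, 0]
    - [0, 0, 0]
    - [0, 0, 0]
    - [0, 0, 0]
  spin: [0, 0, 0, 0]
  grip: [0.1, 0.05, 0.05, 0.05]
  squeeze: 40

```text
time_s: 18.75
eef_pos: [0.6403, -0.2278, 0.066]
tool_rot: [0.001, 0.032, 0.999, -0.001]
wrist_force: [-0.3, -2.0, 2.9]
opening: 0.0148
grasp_force: 40.0
```

```bash
python3 - <<'E'
from h import *
s=r.sense(); p=np.array(s["eef_pos"]); H=np.array([.6887,-.1453]); 
v=p[:2]-H; print(np.linalg.norm(v),np.degrees(np.arctan2(v[1],v[0])),s["grasp_force"])
a0=np.arctan2(v[1],v[0]); q=[]
A=np.append(np.linspace(0,1.22,11),1.26)
T=np.array([[*(H+.095*np.array([np.cos(a0-a),np.sin(a0-a)])),p[2]] for a in A])
to(T[-2:]); Rm=R.from_quat(np.array(s["tool_rot"])[[1,2,3,0]]).as_matrix()
print(np.round(np.diff(T,axis=0)@Rm/.15,3)[:,:2].tolist())
E
```

```text
0.09562244535157338 -120.40513681354868 39.99813515692949
tcp [ 0.6403 -0.2278  0.066 ] yhead 86.29 open 0.014796114867846998 F [-0.3 -2.   2.9] t 18.75
[ 0.5952327  -0.12830402  0.06598472] -> [ 0.343  0.642 -0.001]
[ 0.59598712 -0.12457992  0.06598472] -> [ 0.339  0.667 -0.001]
[[0.067, 0.039], [0.062, 0.047], [0.055, 0.054], [0.048, 0.06], [0.041, 0.066], [0.032, 0.07], [0.024, 0.073], [0.015, 0.076], [0.005, 0.077], [-0.004, 0.077], [-0.003, 0.025]]
```

Knob pinched. Swing along the arc.

servo_tool:
  linear:
    - [0.067, 0.039, 0]
    - [0.062, 0.047, 0]
    - [0.055, 0.054, 0]
    - [0.048, 0.06, 0]
    - [0.041, 0.066, 0]
    - [0.032, 0.07, 0]
    - [0.024, 0.073, 0]
    - [0.015, 0.076, 0]
  spin: [0, 0, 0, 0, 0, 0, 0, 0]
  grip: [0.05, 0.05, 0.05, 0.05, 0.05, 0.05, 0.05, 0.05]

```text
time_s: 19.75
eef_pos: [0.5881, -0.1579, 0.0656]
tool_rot: [-0.003, 0.036, 0.999, -0.003]
wrist_force: [-14.5, -12.8, 14.0]
opening: 0.0145
grasp_force: 39.9
```

servo_tool:
  linear:
    - [0.005, 0.077, 0]
    - [-0.004, 0.06, 0]
    - [0, 0.03, 0]
    - [0, 0, 0]
    - [0, 0, 0]
  spin: [0, 0, 0, 0, 0]
  grip: [0.05, 0.05, 0.05, 0.05, 0.05]

```text
time_s: 20.38
eef_pos: [0.5862, -0.1301, 0.0652]
tool_rot: [-0.007, 0.034, 0.999, -0.001]
wrist_force: [-22.4, -6.6, 23.9]
opening: 0.0129
grasp_force: 41.7
```

```bash
python3 - <<'E'
from h import *
s=r.sense(); v=np.array(s["eef_pos"])[:2]-[.6887,-.1453]
print(np.linalg.norm(v),(-120.4-np.degrees(np.arctan2(v[1],v[0])))%360*np.pi/180,s["grasp_force"])
to([[.596,-.1246,.066]])
E
```

```text
0.10358351640330558 1.1879606685413875 41.72457693144679
tcp [ 0.5862 -0.1301  0.0652] yhead 86.05 open 0.012877341528294688 F [-22.4  -6.6  23.9] t 20.375
[ 0.596  -0.1246  0.066 ] -> [-0.062  0.041 -0.006]
```

```bash
python3 - <<'E'
from h import *
p,d=snapshot("scene"); cv2.imwrite("pics/s6.png",cv2.resize(p[220:370,220:420],None,fx=4,fy=4)); W=cloud("scene",d)
for q in ("lever","valve_axis"):
  for o in cut_out(q,"scene")[:1]:
    X=W[o["pixels"]&(d>0)]; print(q,o["confidence"],o["point"],np.percentile(X,[2,50,98],axis=0).round(3).tolist())
m=np.all((W>(.62,-.2,.05))&(W<(.75,-.08,.08)),-1)
X=W[m]
for z0,z1 in((.05,.06),(.066,.078)):
  Y=X[(X[:,2]>z0)&(X[:,2]<z1)]; print(z0,len(Y),cv2.minAreaRect(Y[:,:2].astype(np.float32)) if len(Y) else 0, np.median(Y,0))
T=np.load("sceneW.npy"); m=np.all((T>(.64,-.18,.066))&(T<(.75,-.09,.078)),-1); print(cv2.minEnclosingCircle(T[m][:,:2].astype(np.float32)))
E
```

```text
lever 0.7 [325.4, 290.6] [[0.598, -0.163, 0.046], [0.662, -0.141, 0.063], [0.706, -0.128, 0.097]]
valve_axis 0.47 [325.9, 290.8] [[0.595, -0.162, 0.048], [0.657, -0.14, 0.063], [0.707, -0.125, 0.098]]
0.05 288 ((0.6914597749710083, -0.14455579221248627), (0.135764941573143, 0.07178214192390442), 14.674160957336426) [ 0.66136068 -0.14004299  0.05746136]
0.066 197 ((0.6919718384742737, -0.14421150088310242), (0.033013906329870224, 0.036097146570682526), 41.41898727416992) [ 0.69086906 -0.1454864   0.07111076]
((0.6895929574966431, -0.14656251668930054), 0.019499577581882477)
```

View pics/s6.png

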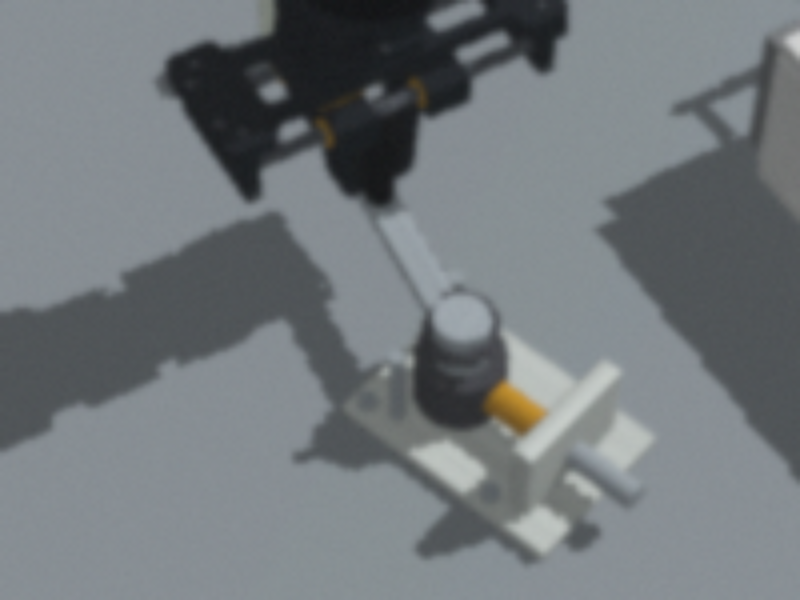

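servo_tool:
  linear:
    - [0, 0, 0]
    - [0, 0, 0]
    - [-0.01, 0.02, 0]
    - [0, 0, 0]
    - [0, 0, 0]
  spin: [0, 0, 0, 0, 0]
  grip: [0.05, 0.05, 0.05, 0.05, 0.05]
  squeeze: 10

```text
time_s: 21.15
eef_pos: [0.5881, -0.1277, 0.0638]
tool_rot: [-0.007, 0.034, 0.999, -0.002]
wrist_force: [-17.2, -8.5, 9.7]
opening: 0.0153
grasp_force: 10.3
```

servo_tool:
  linear:
    - [0.02, 0.02, 0]
    - [0.01, 0.02, 0]
    - [0, 0, 0]
    - [0, 0, 0]
  spin: [0, 0, 0, 0]
  grip: [0.05, 0.05, 0.05, 0.05]
  squeeze: 15

```text
time_s: 21.65
eef_pos: [0.5879, -0.1269, 0.0641]
tool_rot: [-0.002, 0.036, 0.999, -0.005]
wrist_force: [-4.7, -21.7, -5.6]
opening: 0.0149
grasp_force: 15.1
```

```bash
python3 - <<'E'
from h import *
to([[.595,-.128,.066]]); H=np.array([.6895,-.1455])
def ang(W,m,t):
    X=W[m]; v=X[:,:2]-H; rr=np.linalg.norm(v,axis=1); k=(X[:,2]>.053)&(X[:,2]<.062)&(rr>.03)&(rr<.08)
    e=cv2.fitLine(v[k].astype(np.float32),cv2.DIST_HUBER,0,.01,.01).ravel(); print(t,k.sum(),"line",np.degrees(np.arctan2(e[1],e[0])),"ray",np.degrees(np.arctan2(*v[k].mean(0)[::-1])))
T=np.load("sceneW.npy"); b=np.all((T>(.6,-.25,.05))&(T<(.69,-.14,.065)),-1); ang(T,b,"start")
p,d=snapshot("scene"); W=cloud("scene",d); b=np.all((W>(.6,-.17,.05))&(W<(.68,-.10,.065)),-1); ang(W,b,"now")
s=r.sense();print(s["grasp_force"],s["joint_positions"])
E
```

```text
tcp [ 0.5879 -0.1269  0.0641] yhead 85.88 open 0.014922248356121852 F [ -4.7 -21.7  -5.6] t 21.65
[ 0.595 -0.128  0.066] -> [-0.048 -0.004 -0.013]
start 233 line 54.77789 ray -118.10311770721675
now 189 line -5.626004 ray 169.5248168374302
15.092074046842754 [ 0.02247442  0.69179101  0.15083917  1.78061512 -0.13488072  0.6831142
  1.74308999]
```

servo_tool:
  linear:
    - [0, 0, 0]
    - [0, 0, 0]
    - [0, 0, 0]
    - [0, 0, 0]
  spin: [0, 0, 0, 0]
  grip: [0.05, 0.05, 0.05, 0.05]

```text
time_s: 22.2
eef_pos: [0.5879, -0.1269, 0.0641]
tool_rot: [-0.002, 0.036, 0.999, -0.005]
wrist_force: [-5.6, -21.5, -5.6]
opening: 0.0147
grasp_force: 15.1
```

```bash
python3 - <<'E'
from h import *
to([[.595,-.128,.066]]); print(r.sense()["grasp_force"]); print(r.sign_off())
E
```

```text
tcp [ 0.5879 -0.1269  0.0641] yhead 85.88 open 0.014658088024771622 F [ -5.6 -21.5  -5.6] t 22.2
[ 0.595 -0.128  0.066] -> [-0.048 -0.004 -0.013]
15.09245328605175
the job is handed in; nothing more can be done
None
```

I handed the job in at about 22 s: the jar was standing in the drawer when I last saw it, the drawer is shut, and the fingers are holding the lever against its stop; no verdict came back.

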